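Stock the craft shop's display rod

ROBOT

A 7-joint arm with a two-finger parallel gripper is mounted at the origin on the work surface. World frame = base frame: x ahead of the robot, y to its left, z up, the work surface at z = 0. Lengths are in m, angles in rad, forces in N, time in s.
With the tool pointing down it reaches from about 0.4 to 0.875 m from the base axis. Payload 19.3 kg.
Tool frame: the origin (TCP) lies on the front face of the gripper's body, between the roots of the fingers; the fingertips stand 73 mm ahead of it and the grasp point (between the pads) lies 54 mm ahead of it (r.nose_length is the distance from the TCP to the fingertips, in m); z points along the fingers, y is the line along which they close (so a half turn about z gives the same grasp; the last joint's range is limited). The gripper opens to 85 mm and grips with 20 to 120 N. Pads are 22 mm wide; open, the fingers measure 114 mm over their backs; the gripper's body (76 mm by 85 mm) begins 54 mm behind the grasp point. The pads swing forward as they close: fully open they stand 13 mm farther back than shut.
Start: joints at [-1.384, 0.521, -0.036, 1.599, 0.021, 1.021, -0.113], TCP at [0.159, 0.604, 0.304] pointing down, gripper open.
Joint ranges: [-2.91, 2.91], [-0.3, 2.13], [-1.5, 1.42], [0.17, 2.43], [-1.26, 4.41], [0.16, 1.93], [-2.52, 2.52]. Speed limits (rad/s): [1.89, 1.89, 2.39, 2.39, 3.01, 3.01, 3.01].

INTERFACE

Orientations are given as [roll, pitch, yaw] about the fixed x, y, z axes, in that order (R = Rz(yaw) Ry(pitch) Rx(roll)).
In Python, from workcell import r gives the robot as it stands.
- The arm moves only by the tool arm_command, never from a script. Its argument "motion" is a list of rows, each a list of 7 numbers: the shift along the world's x, y, z in cm, then the turn, a rotation vector about the world's x, y, z in degrees, then the gripper command: -1 is shut, 1 is fully open, values between are in proportion. A call has 1 to 8 rows; each row is the pose to reach, as a shift and turn from the pose commanded when the call began; what a row does not reach only later rows make up. A row lasts 1/10 s, in which the tool goes at most 50 mm and 8.59 degrees, less where a joint would pass 70% of its speed; a pose out of reach is approached as far as the arm can. A call with a gripper value outside its range is refused whole. The fingers move at their own pace and stop on an object; the grip force is fixed at half the most. Time passes only in rows, so rows that repeat a pose let the fingers close. It gives the time, the measured TCP pose, the force, the opening and the grip force at its end, in the units of the state.
- r.get_obs(): the state, without advancing time (a new reading comes with each control period).
- r.get_image(name): name is "scene" or "top"; returns (picture, depth): 480x640x3 uint8, red, green, blue; 480x640 float32, m along the optical axis (not along the pixel's ray), 0 where there is no reading.
- r.calibration(name): a dict with "mtx" (3x3 intrinsics, pixels), "k1" (the pictures are not rectified: a ray, as slopes to the right and down, at radius r is drawn at 1 + k1 r^2 times it, then the intrinsics apply), "extrinsics" (4x4, takes a point from camera to world coordinates). Camera axes: x right, y down, z forward; pixel columns grow to the right and rows downward; lengths in m; the calibration is good to about 2 mm. A picture is of the moment at which its call begins. calibration takes no time and is no camera call.
- r.sign_off(): hands the job in; it is judged then, once.
The state is a dict: "time": time; "joint_positions": joint angles; "qd": joint speeds; "joint_torque": joint torques, N m; "tcp_pos": TCP position; "orientation": TCP orientation; "ft_force": force on the tool from outside, world axes, zero at the start; "ft_torque": the same for the moment, N m; "opening": opening from 0.0 (shut) to 1.0 (fully open); "grip_force": force on a finger pad.
Only numpy, scipy, OpenCV 4.12 (cv2) and the standard library are available. Lean on these libraries where they do the work, as an engineer would, in place of code of your own. Each camera call takes 0.05 s, during which the arm holds its last target. There are 200 camera calls.

TASK

Thread the three white rings from the rack onto the display stand's rod in order of size, the largest first so that it hangs nearest the post, then the middle one, then the smallest, and finish by pushing the wooden end cap fully home on the end of the rod. Let go of everything, and leave the other things on the counter where they are.

Things in the scene. Friction and masses are not known exactly. Their poses are not given: they have to be found in the camera images.
- stand: Wooden display stand, fixed to the counter: base plate 110 x 130 x 14 mm, upright post 26 mm wide (x) and 22 mm deep (y), 162 mm tall, with a level steel rod. Origin on the counter under the point where the rod leaves the post. The rod points along the stand's -y; the post stands on the +y side of the origin. z is up.
- rod_root (a point): On the rod's centre line where it leaves the face of the post, 150 mm above the counter. Axes as the stand's: the rod runs along -y.
- rod_tip (a point): The free end of the rod, on its centre line, 150 mm above the counter and 160 mm from rod_root. The rod is 14 mm in diameter with a half-round end (7 mm radius).
- rack: Low wooden cradle, fixed: foot 70 x 270 x 10 mm; along its y two 8 mm wide rails, 18 mm apart inside, 34 mm over the outside, tops 36 mm above the counter. Origin on the counter under its centre. The rings and the cap lie on the rails in any order, about 62 mm apart, axes along y; they overhang the rails on both sides, so a finger can go down on each side.
- ring_large: The largest of three white-painted wooden craft rings: 66 mm outer diameter, 28 mm long, straight 22 mm hole right through, about 50 g. Origin at its centre; its axis (hole) is its y axis. It starts on the rack in any of the four places, axis level along the rack's y, centre 68 mm above the counter. Either face may go first on the rod.
- ring_medium: The middle one of three white-painted wooden craft rings: 54 mm outer diameter, 26 mm long, straight 22 mm hole right through, about 30 g. Origin at its centre; its axis (hole) is its y axis. It starts on the rack in any of the four places, axis level along the rack's y, centre 61 mm above the counter. Either face may go first on the rod.
- ring_small: The smallest of three white-painted wooden craft rings: 42 mm outer diameter, 24 mm long, straight 22 mm hole right through, about 15 g. Origin at its centre; its axis (hole) is its y axis. It starts on the rack in any of the four places, axis level along the rack's y, centre 55 mm above the counter. Either face may go first on the rod.
- cap: End cap, a plain light-wood cylinder, 40 mm in diameter, 36 mm long, about 28 g, with a blind hole 18 mm wide and 28 mm deep in one end. Origin on its axis at the bottom of the hole (28 mm behind the mouth, 8 mm from the closed end); y points out of the mouth. It starts on the rack, any place, axis 54 mm above the counter, mouth to the rack's +y, as it must face to go on the rod.
- cone: Bystander, loose: white foam cone standing upright, base 68 mm across, 144 mm tall. Origin at the centre of its underside.
- tin: Bystander, loose: flat green tin, 90 x 60 x 28 mm. Origin at the centre of its underside.
- jar: Bystander, loose: small screw-top jar, 56 mm across, 75 mm tall. Origin at the centre of its underside.
- carton: Bystander, loose: flat white carton, 100 x 100 x 45 mm. Origin at the centre of its underside.
- wreath: Bystander, loose: white foam wreath ring lying flat, 120 mm across, 72 mm hole, 22 mm thick; it is NOT one of the rings to thread. Origin at the centre of its underside.
- brush: Bystander, loose: paint brush lying flat. Origin under its handle's line.
- pot: Bystander, loose: terracotta cup, 70 mm across, 70 mm tall. Origin at the centre of its underside.
Not all that is in view belongs to the job. Leave any blue, orange or red look-alike of the ring_medium alone.

How it is judged:
On the way, in this order (a step that is already met when the one before it is completed fails the run):
1. the largest ring is on the rod (y of ring_large in the frame of rod_root between -0.15 and -0.008 m and x of ring_large in the frame of rod_root between -0.01 and 0.01 m and z of ring_large in the frame of rod_root between -0.01 and 0.01 m), for 0.2 s.
2. the middle ring is on the rod, outside the largest (all of step 1 and y of ring_medium in the frame of rod_root between -0.15 and -0.008 m and x of ring_medium in the frame of rod_root between -0.01 and 0.01 m and z of ring_medium in the frame of rod_root between -0.01 and 0.01 m and (y of each of rod_root, ring_large in the frame of ring_medium above 0 m or y of each of rod_root, ring_large in the frame of ring_medium below 0 m)), for 0.2 s.
3. the smallest ring is on the rod, outside the middle one (all of step 2 and y of ring_small in the frame of rod_root between -0.15 and -0.008 m and x of ring_small in the frame of rod_root between -0.01 and 0.01 m and z of ring_small in the frame of rod_root between -0.01 and 0.01 m and (y of each of rod_root, ring_medium in the frame of ring_small above 0 m or y of each of rod_root, ring_medium in the frame of ring_small below 0 m)), for 0.2 s.
4. the cap is fully home on the rod's end (all of step 1 and y of ring_medium in the frame of rod_root between -0.15 and -0.008 m and x of ring_medium in the frame of rod_root between -0.01 and 0.01 m and z of ring_medium in the frame of rod_root between -0.01 and 0.01 m and y of ring_small in the frame of rod_root between -0.15 and -0.008 m and x of ring_small in the frame of rod_root between -0.01 and 0.01 m and z of ring_small in the frame of rod_root between -0.01 and 0.01 m and distance between cap and rod_tip below 0.009 m and angle between the y axis of cap and the y axis of stand, either way round below 0.3 rad and y of rod_root in the frame of cap above 0 m), for 0.2 s.
At the end, for the whole second after the job is handed in: All three rings on the rod (centres 8 to 150 mm from the post, within 10 mm of its line), largest, middle, smallest from the post outward; the cap on the end, mouth to the post, the bottom of its hole within 9 mm of the tip, axis within 0.3 rad of the rod; all slower than 0.03 m/s (all of step 4 and (y of each of rod_root, ring_large in the frame of ring_medium above 0 m or y of each of rod_root, ring_large in the frame of ring_medium below 0 m) and (y of each of rod_root, ring_medium in the frame of ring_small above 0 m or y of each of rod_root, ring_medium in the frame of ring_small below 0 m) and linear speed of each of ring_large, ring_medium, ring_small, cap below 0.03 m/s); the robot touches nothing.
It fails at once if one of the other loose things on the counter is shifted by more than 30 mm (distance of any of cone, tin, jar, carton, wreath, brush, pot from where it was at the start of the episode above 0.03 m).
It also fails if it takes over 72 s, if anything falls off the work surface, if the arm or the gripper's body presses on something with over 40 N, if the wrist force passes 120 N, or if a joint passes its speed limit or range.

## Working session

There is one attempt and no reset: what is moved stays moved. The work goes in short steps, Python scripts to look and compute and a tool call to move; the robot and the scene stay as the last step left them, time stands still between calls to the robot, and variables do not carry over. Pictures are saved under pics/ and viewed, at most 10 in all, crops included, and the job is handed in when it is done.

Besides the shell and the picture viewer there is one more tool, called in YAML: its name, and indented under it one key for each argument. arm_command: Moves the arm, as the interface text tells. Its arguments: {"type":"object","properties":{"motion":{"type":"array"}},"required":["motion"]}

```bash
mkdir -p pics; cat > h.py <<'E'
import numpy as np, cv2
from workcell import r
def grab(n,f):
    im,d=r.get_image(n); cv2.imwrite('pics/'+f+'.png',im[:,:,::-1]); np.save('pics/'+f+'.npy',d); return im,d
def pt(n,d,u,v,z=None):
    c=r.calibration(n);K=np.array(c['mtx'],float)
    q=cv2.undistortPoints(np.array([[[u,v]]],float),K,np.array([c['k1'],0,0,0],float))[0,0]
    T=np.array(c['extrinsics'])
    if z is None:
        return (T@np.array([q[0]*d[v,u],q[1]*d[v,u],d[v,u],1]))[:3]
    w=T[:3,:3]@np.array([q[0],q[1],1]); o=T[:3,3]; return o+w*(z-o[2])/w[2]
def cloud(n,d):
    c=r.calibration(n);K=np.array(c['mtx'],float);T=np.array(c['extrinsics'])
    u,v=np.meshgrid(np.arange(640),np.arange(480))
    q=cv2.undistortPoints(np.stack([u,v],-1).reshape(-1,1,2).astype(float),K,np.array([c['k1'],0,0,0],float)).reshape(480,640,2)
    P=np.dstack([q*d[...,None],d]); return P@T[:3,:3].T+T[:3,3]
E
python3 - <<'E'
from h import *
for n in('top','scene'):
    grab(n,n+'0'); print(n,np.round(r.calibration(n)['extrinsics'],3).tolist(),r.calibration(n)['mtx'])
print(r.get_obs())
E
```

```text
top [[0.037, -0.972, 0.234, 0.321], [-0.999, -0.038, 0.002, -0.015], [0.007, -0.234, -0.972, 1.01], [0.0, 0.0, 0.0, 1.0]] [[460.6374624    0.         320.62377611]
 [  0.         460.6374624  235.40660465]
 [  0.           0.           1.        ]]
scene [[-0.808, 0.488, -0.331, 0.831], [0.59, 0.673, -0.447, 0.362], [0.005, -0.556, -0.831, 0.857], [0.0, 0.0, 0.0, 1.0]] [[436.2256179    0.         327.22539092]
 [  0.         436.2256179  237.35616734]
 [  0.           0.           1.        ]]
{'time': 0.1, 'joint_positions': array([-1.38417802,  0.52199069, -0.03633011,  1.5999531 ,  0.02121046,
        1.02109479, -0.11278653]), 'qd': array([ 7.85217957e-04, -3.61473985e-03, -1.62826813e-03, -1.86177087e-04,
       -1.65210914e-04, -2.22957228e-03,  1.58778475e-05]), 'joint_torque': array([ 3.20401108e-03, -9.28484559e+01,  1.98402040e+00, -3.70532155e+01,
        1.82645756e-02,  5.25411742e-03, -3.05034632e-06]), 'tcp_pos': array([0.15872314, 0.60427191, 0.30335986]), 'orientation': array([-3.14053520e+00,  8.17038137e-05,  2.88478471e+00]), 'ft_force': array([-0.73906193,  0.06884325, -0.63659457]), 'ft_torque': array([0.04541865, 0.01313715, 0.01734247]), 'grip_force': 0.0, 'opening': 1.0012574263599898}
```

View pics/top0.png

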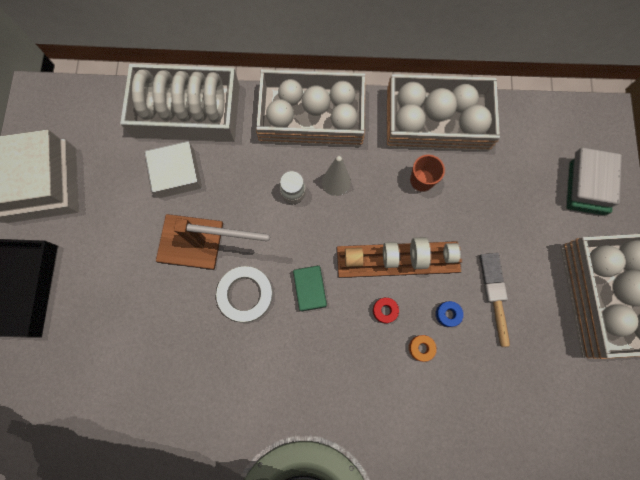

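View pics/scene0.png

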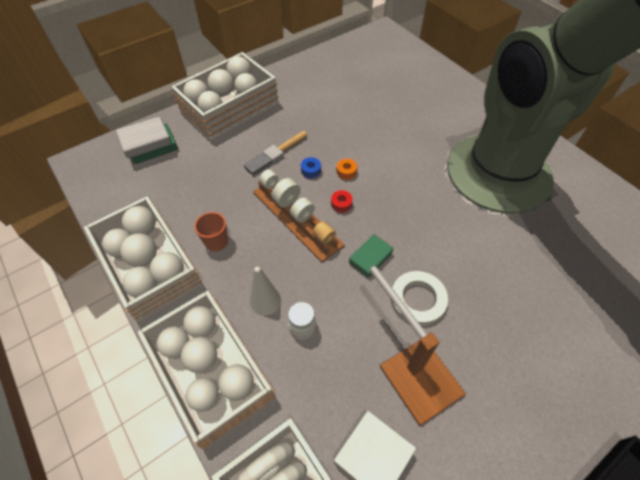

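Top view: the stand's rod runs from the post (185,230) to the tip (268,237). The rack is at about (400,260), holding, left to right, cap (354,257), medium (391,255), large (421,253) and small (452,252). The decoys (red, blue, orange) lie below it. Now I measure the rod and the rack pieces from depth.

```bash
cat > m.py <<'E'
from h import *
def line(Q):
    c=Q.mean(0);w,v=np.linalg.eigh(np.cov((Q-c).T));a=v[:,-1];return c,a*np.sign(a[1])
E
python3 - <<'E'
from m import *
for n in('top','scene'):
    d=np.load(f'pics/{n}0.npy');P=cloud(n,d)
    X,Y,Z=P[...,0],P[...,1],P[...,2]
    a=(pt('top',np.load('pics/top0.npy'),192,230,.157),pt('top',np.load('pics/top0.npy'),266,237,.157))
    if n=='top':print('rod by pixel',a)
    m=(Z>.13)&(Z<.168)&(X>min(a[0][0],a[1][0])-.03)&(X<max(a[0][0],a[1][0])+.03)&(Y>a[1][1]-.03)&(Y<a[0][1]-.015)&(d>0)
    Q=P[m];c,ax=line(Q);t=(Q-c)@ax
    print(n,'rod',len(Q),c.round(4),ax.round(3),'ends',(c+ax*t.min()).round(4),(c+ax*t.max()).round(4),'zmax',np.percentile(Q[:,2],97))
    m=(Z>.135)&(Z<.175)&(np.abs(Y-a[0][1])<.06)&(np.abs(X-a[0][0])<.05);print(' post top',P[m&(Z>.158)].min(0) if (m&(Z>.158)).any() else 0,P[m&(Z>.158)].max(0) if (m&(Z>.158)).any() else 0)
    pc=pt('top',np.load('pics/top0.npy'),400,259,.04)
    R=(d>0)&(abs(X-pc[0])<.07)&(abs(Y-pc[1])<.16)
    Q=P[R&(Z>.005)&(Z<.016)];b=cv2.minAreaRect(Q[:,:2].astype(np.float32));print(' foot',b)
    Q=P[R&(Z>.045)]
    # segments by y
    h,e=np.histogram(Q[:,1],bins=np.arange(pc[1]-.15,pc[1]+.15,.006))
    for i in range(len(h)):
        s=Q[(Q[:,1]>=e[i])&(Q[:,1]<e[i+1])]
        if len(s)>3: print('   y%.3f n%d zmax%.3f x%.3f..%.3f'%(e[i],len(s),s[:,2].max(),s[:,0].min(),s[:,0].max()))
E
```

```text
rod by pixel (array([0.52744067, 0.23166232, 0.157     ]), array([0.51926901, 0.09021109, 0.157     ]))
top rod 500 [0.5248 0.1504 0.1557] [ 0.094  0.996 -0.001] ends [0.5187 0.0847 0.1558] [0.5311 0.2166 0.1557] zmax 0.15921648112131437
 post top [0.52146608 0.17244418 0.15800095] [0.54897566 0.26458842 0.16519666]
 foot ((0.5086221694946289, -0.19201835989952087), (0.3060912787914276, 0.13772517442703247), 89.23934173583984)
   y-0.305 n27 zmax0.081 x0.504..0.540
   y-0.299 n54 zmax0.078 x0.504..0.544
   y-0.293 n57 zmax0.080 x0.503..0.544
   y-0.287 n64 zmax0.080 x0.503..0.543
   y-0.281 n79 zmax0.077 x0.503..0.542
   y-0.239 n25 zmax0.100 x0.487..0.527
   y-0.233 n92 zmax0.102 x0.486..0.551
   y-0.227 n91 zmax0.104 x0.486..0.551
   y-0.221 n88 zmax0.102 x0.485..0.547
   y-0.215 n109 zmax0.103 x0.485..0.547
   y-0.209 n160 zmax0.103 x0.490..0.549
   y-0.179 n10 zmax0.085 x0.489..0.519
   y-0.173 n70 zmax0.090 x0.487..0.539
   y-0.167 n76 zmax0.092 x0.487..0.539
   y-0.161 n74 zmax0.090 x0.487..0.538
   y-0.155 n96 zmax0.090 x0.486..0.539
   y-0.149 n57 zmax0.087 x0.497..0.537
   y
[... 798 characters left out ...]
0.239 n10 zmax0.100 x0.493..0.537
   y-0.233 n53 zmax0.102 x0.494..0.554
   y-0.227 n65 zmax0.102 x0.493..0.553
   y-0.221 n77 zmax0.103 x0.492..0.553
   y-0.215 n115 zmax0.103 x0.488..0.553
   y-0.209 n259 zmax0.104 x0.489..0.552
   y-0.173 n41 zmax0.091 x0.491..0.542
   y-0.167 n60 zmax0.091 x0.492..0.543
   y-0.161 n69 zmax0.090 x0.492..0.542
   y-0.155 n115 zmax0.091 x0.489..0.542
   y-0.149 n120 zmax0.089 x0.492..0.541
   y-0.101 n40 zmax0.076 x0.493..0.530
   y-0.095 n43 zmax0.076 x0.491..0.530
   y-0.089 n49 zmax0.076 x0.493..0.529
   y-0.083 n40 zmax0.076 x0.492..0.529
   y-0.077 n56 zmax0.076 x0.493..0.529
   y-0.071 n95 zmax0.075 x0.491..0.528
   y-0.065 n11 zmax0.067 x0.518..0.527
```

Top and scene measurements agree to about 2 mm:
- **Rod:** axis x ≈ 0.5265 + 0.0935(y − 0.150), tip at about (0.5205, 0.0845), stand yaw −5.3°.
- **Rack:** yaw +4.9°. Large ring at (0.5195, −0.222), medium (0.5145, −0.162), small (0.525, −0.289), cap (0.508, −0.087).

I move to above the large ring first.

arm_command:
  motion:
    - [4, -4, 0, 0, 0, -8, 1]
    - [8, -8, 0, 0, 0, -16, 1]
    - [12, -12, 0, 0, 0, -24, 1]
    - [16, -16, 0, 0, 0, -32, 1]
    - [20, -20, 0, 0, 0, -40, 1]
    - [24, -25, 0, 0, 0, -48, 1]
    - [28, -30, 0, 0, 0, -56, 1]
    - [31, -35, 0, 0, 0, -64, 1]

```text
time: 0.9
tcp_pos: [0.43, 0.3089, 0.3038]
orientation: [3.142, -0.0, 1.762]
ft_force: [1.7, -0.3, 0.2]
opening: 0.998
grip_force: 0.0
```

arm_command:
  motion:
    - [5, -5, 0, 0, 0, -6.4, 1]
    - [5, -10, 0, 0, 0, -6.4, 1]
    - [5, -15, 0, 0, 0, -6.4, 1]
    - [5, -20, -2, 0, 0, -6.4, 1]
    - [5, -25, -3, 0, 0, -6.4, 1]
    - [5, -30, -4, 0, 0, -6.4, 1]
    - [5, -35, -5, 0, 0, -6.4, 1]
    - [5, -40, -5.3, 0, 0, -6.4, 1]

```text
time: 1.7
tcp_pos: [0.4783, -0.0695, 0.2524]
orientation: [-3.141, -0.0, 1.657]
ft_force: [1.1, -0.3, -0.0]
opening: 1.002
grip_force: 0.0
```

arm_command:
  motion:
    - [0, -3, 0, 0, 0, 0, 1]
    - [0, -3, 0, 0, 0, 0, 1]
    - [0, -3, 0, 0, 0, 0, 1]
    - [0, -3, 0, 0, 0, 0, 1]

```text
time: 2.1
tcp_pos: [0.4791, -0.0968, 0.253]
orientation: [-3.141, -0.0, 1.657]
ft_force: [-0.8, 0.5, 0.5]
opening: 0.998
grip_force: 0.0
```

arm_command:
  motion:
    - [2, -5, 0, 0, 0, 0, 1]
    - [4, -10, 0, 0, 0, 0, 1]
    - [4, -12.5, -2, 0, 0, 0, 1]
    - [4, -12.5, -6, 0, 0, 0, 1]
    - [4, -12.5, -10, 0, 0, 0, 1]
    - [4, -12.5, -13.3, 0, 0, 0, 1]
    - [4, -12.5, -13.3, 0, 0, 0, 1]
    - [4, -12.5, -13.3, 0, 0, 0, 1]

```text
time: 2.9
tcp_pos: [0.5194, -0.2222, 0.1207]
orientation: [-3.141, -0.0, 1.657]
ft_force: [0.2, -0.1, 0.8]
opening: 0.999
grip_force: 0.0
```

arm_command:
  motion:
    - [0, 0, 0, 0, 0, 0, -1]
    - [0, 0, 0, 0, 0, 0, -1]
    - [0, 0, 0, 0, 0, 0, -1]
    - [0, 0, 0, 0, 0, 0, -1]
    - [0, 0, 0, 0, 0, 0, -1]
    - [0, 0, 0, 0, 0, 0, -1]

```text
time: 3.5
tcp_pos: [0.5201, -0.2228, 0.1222]
orientation: [3.138, 0.001, 1.656]
ft_force: [-2.0, 0.6, 10.5]
opening: 0.744
grip_force: 62.8
```

arm_command:
  motion:
    - [0, 0, 3, 0, 0, 0, -1]
    - [0, 0, 6, 0, 0, 0, -1]
    - [0, 1, 8.4, 0, 0, 0, -1]
    - [0, 5, 8.4, 0, 0, -4, -1]
    - [0, 9, 8.4, 0, 0, -8, -1]
    - [0, 13, 8.4, 0, 0, -10.2, -1]
    - [-0.2, 17, 8.4, 0, 0, -10.2, -1]
    - [-0.2, 21, 8.4, 0, 0, -10.2, -1]

```text
time: 4.3
tcp_pos: [0.5169, -0.011, 0.2055]
orientation: [3.14, -0.001, 1.478]
ft_force: [1.1, -0.8, 0.4]
opening: 0.742
grip_force: 67.5
```

arm_command:
  motion:
    - [0, 4, 0, 0, 0, 0, -1]
    - [0, 6, 0, 0, 0, 0, -1]
    - [0, 6, 0, 0, 0, 0, -1]
    - [0, 6, 0, 0, 0, 0, -1]

```text
time: 4.7
tcp_pos: [0.5172, 0.0474, 0.2051]
orientation: [3.14, -0.001, 1.479]
ft_force: [-0.6, 0.1, 0.3]
opening: 0.744
grip_force: 67.5
```

```bash
python3 - <<'E'
from h import *
a,d=grab('top','top1');b,e=grab('scene','scene1')
A=cv2.resize(a[190:290,180:330],(600,400),interpolation=2);B=cv2.resize(b[220:360,320:500],(514,400),interpolation=2)[:,:200*2]
cv2.imwrite('pics/c1.png',cv2.resize(np.hstack([A,B]),(800,320))[:,:,::-1]);print(r.get_obs()['tcp_pos'],r.get_obs()['orientation'])
E
```

```text
[0.51711986 0.04631843 0.20475873] [ 3.14071713e+00 -1.55344255e-04  1.47689842e+00]
```

View pics/c1.png

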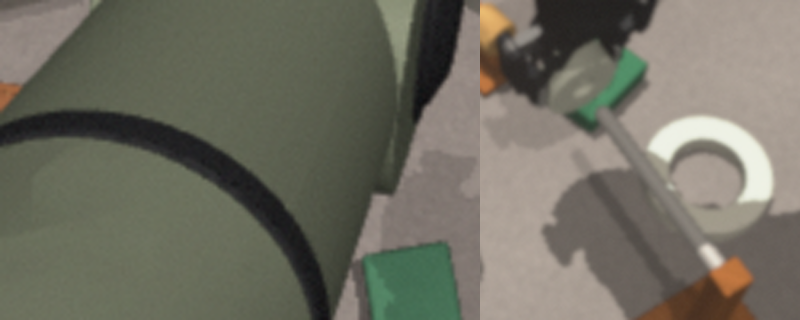

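The scene crop shows the large ring squarely in front of the tip, with the rod pointing at its hole. I advance gently along the rod.

arm_command:
  motion:
    - [0.1, 1, 0, 0, 0, 0, -1]
    - [0.2, 2, 0, 0, 0, 0, -1]
    - [0.3, 3, 0, 0, 0, 0, -1]
    - [0.4, 4, 0, 0, 0, 0, -1]
    - [0.5, 5, 0, 0, 0, 0, -1]
    - [0.6, 6, 0, 0, 0, 0, -1]
    - [0.6, 6, 0, 0, 0, 0, -1]

```text
time: 5.5
tcp_pos: [0.523, 0.1089, 0.204]
orientation: [-3.141, -0.0, 1.48]
ft_force: [0.4, 0.4, -1.1]
opening: 0.739
grip_force: 67.5
```

arm_command:
  motion:
    - [0.2, 2, 0, 0, 0, 0, -1]
    - [0.4, 4, 0, 0, 0, 0, -1]
    - [0.6, 6, 0, 0, 0, 0, -1]
    - [0.7, 8, 0, 0, 0, 0, -1]
    - [0.9, 10, 0, 0, 0, 0, -1]
    - [1.0, 11, 0, 0, 0, 0, -1]
    - [1.1, 11.5, 0, 0, 0, 0, -1]
    - [1.1, 11.5, 0, 0, 0, 0, -1]

```text
time: 6.3
tcp_pos: [0.5341, 0.222, 0.204]
orientation: [3.142, 0.0, 1.478]
ft_force: [0.5, 0.2, -0.1]
opening: 0.742
grip_force: 67.5
```

arm_command:
  motion:
    - [0, 0, 0, 0, 0, 0, 1]
    - [0, 0, 0, 0, 0, 0, 1]
    - [0, 0, 0, 0, 0, 0, 1]
    - [0, 0, 0, 0, 0, 0, 1]
    - [0, 0, 3, 0, 0, 0, 1]
    - [0, 0, 7, 0, 0, 0, 1]
    - [0, -3, 10, 0, 0, 0, 1]
    - [0, -7, 10, 0, 0, 0, 1]

```text
time: 7.1
tcp_pos: [0.535, 0.1529, 0.3075]
orientation: [3.137, -0.003, 1.481]
ft_force: [1.6, -0.9, -1.8]
opening: 0.998
grip_force: 0.0
```

arm_command:
  motion:
    - [0, -4, 0, 0, 0, 3, 1]
    - [-0.5, -8, 0, 0, 0, 6, 1]
    - [-1, -12, 0, 0, 0, 10.2, 1]
    - [-1.5, -16, 0, 0, 0, 10.2, 1]
    - [-2, -20, 0, 0, 0, 10.2, 1]
    - [-2, -24, -2, 0, 0, 10.2, 1]
    - [-2, -28, -5, 0, 0, 10.2, 1]
    - [-2, -31.4, -8, 0, 0, 10.2, 1]

```text
time: 7.9
tcp_pos: [0.5138, -0.1639, 0.2236]
orientation: [3.14, 0.0, 1.655]
ft_force: [1.9, 0.3, 0.3]
opening: 1.001
grip_force: 0.0
```

arm_command:
  motion:
    - [0, 0, 0, 0, 0, 0, 1]
    - [0, 0, 0, 0, 0, 0, 1]

```text
time: 8.1
tcp_pos: [0.5135, -0.1627, 0.2236]
orientation: [-3.14, -0.0, 1.654]
ft_force: [-0.6, 0.9, 0.0]
opening: 1.0
grip_force: 0.0
```

```bash
python3 - <<'E'
from m import *
b,d=grab('scene','scene2');P=cloud('scene',d)
print(r.get_obs()['tcp_pos'],r.get_obs()['orientation'])
X,Y,Z=P[...,0],P[...,1],P[...,2]
Q=P[(d>0)&(Z>.16)&(Z<.2)&(Y>.15)&(Y<.27)&(abs(X-.53)<.06)];print('ring on rod y',np.percentile(Q[:,1],[1,10,50,90,99]),Q[:,2].max(),len(Q))
Q=P[(d>0)&(Z>.065)&(Z<.1)&(Y>-.2)&(Y<-.13)&(abs(X-.515)<.05)];print('medium',np.percentile(Q[:,:3],[1,50,99],axis=0),len(Q))
cv2.imwrite('pics/c2.png',cv2.resize(b[150:430,220:500],(600,600))[:,:,::-1])
E
```

```text
[ 0.51405818 -0.16167694  0.22427626] [-3.14158056e+00 -2.20522564e-04  1.65572242e+00]
ring on rod y [0.20897241 0.21375772 0.22994213 0.25634893 0.26469086] 0.18179870494021166 789
medium [[ 0.49154889 -0.17307258  0.06524521]
 [ 0.52225683 -0.15562464  0.08222333]
 [ 0.54220623 -0.145473    0.09012353]] 290
```

View pics/c2.png

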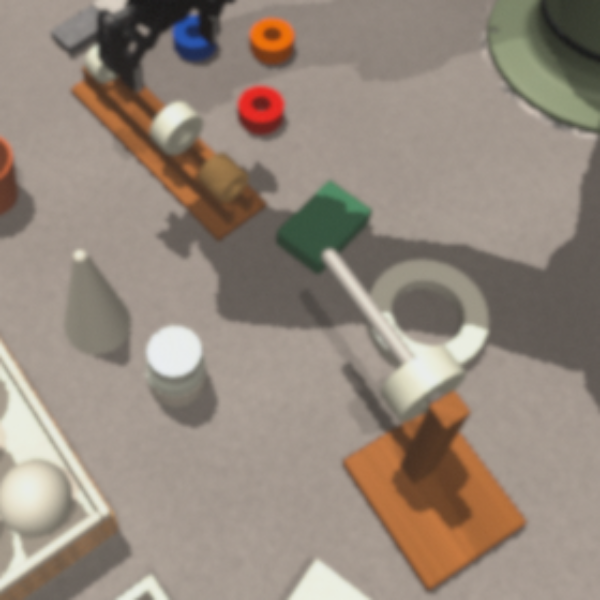

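The large ring hangs on the rod beside the post (crop 420,380), and the medium ring sits on the rack below the gripper (178,125). I grasp it now.

arm_command:
  motion:
    - [0, 0.1, -4, 0, 0, 0, 1]
    - [0, 0.1, -8, 0, 0, 0, 1]
    - [0, 0.1, -11, 0, 0, 0, 1]
    - [0, 0.1, -11, 0, 0, 0, 1]
    - [0, 0.1, -11, 0, 0, 0, 1]

```text
time: 8.65
tcp_pos: [0.5146, -0.1603, 0.1153]
orientation: [3.141, 0.0, 1.657]
ft_force: [0.3, -1.2, 0.9]
opening: 0.998
grip_force: 0.0
```

arm_command:
  motion:
    - [0, 0, 0, 0, 0, 0, -1]
    - [0, 0, 0, 0, 0, 0, -1]
    - [0, 0, 0, 0, 0, 0, -1]
    - [0, 0, 0, 0, 0, 0, -1]
    - [0, 0, 0, 0, 0, 0, -1]
    - [0, 0, 0, 0, 0, 0, -1]
    - [0, 0, 0, 0, 0, 0, -1]

```text
time: 9.35
tcp_pos: [0.5148, -0.1607, 0.1155]
orientation: [3.139, 0.0, 1.656]
ft_force: [-1.1, 1.3, 13.0]
opening: 0.604
grip_force: 60.1
```

arm_command:
  motion:
    - [0, 0, 3, 0, 0, 0, -1]
    - [0, 0, 6, 0, 0, 0, -1]
    - [0, 1, 9, 0, 0, -2, -1]
    - [0, 5, 9, 0, 0, -6, -1]
    - [0.1, 9, 9, 0, 0, -10.2, -1]
    - [0.2, 13, 9, 0, 0, -10.2, -1]
    - [0.2, 17, 9, 0, 0, -10.2, -1]
    - [0.2, 20.5, 9, 0, 0, -10.2, -1]

```text
time: 10.15
tcp_pos: [0.5159, 0.0465, 0.2049]
orientation: [3.141, -0.001, 1.479]
ft_force: [0.9, -0.9, -0.5]
opening: 0.6
grip_force: 63.7
```

arm_command:
  motion:
    - [0, 0, 0, 0, 0, 0, -1]
    - [0, 0, 0, 0, 0, 0, -1]

```text
time: 10.35
tcp_pos: [0.516, 0.0448, 0.2047]
orientation: [3.141, -0.0, 1.48]
ft_force: [-0.2, -0.7, -0.3]
opening: 0.605
grip_force: 63.7
```

arm_command:
  motion:
    - [0.1, 1, 0, 0, 0, 0, -1]
    - [0.2, 2, 0, 0, 0, 0, -1]
    - [0.3, 3, 0, 0, 0, 0, -1]
    - [0.4, 4, 0, 0, 0, 0, -1]
    - [0.5, 5, 0, 0, 0, 0, -1]
    - [0.6, 6, 0, 0, 0, 0, -1]
    - [0.6, 6, 0, 0, 0, 0, -1]

```text
time: 11.05
tcp_pos: [0.5221, 0.1058, 0.204]
orientation: [-3.141, -0.0, 1.48]
ft_force: [-0.4, -0.2, 0.8]
opening: 0.604
grip_force: 63.7
```

arm_command:
  motion:
    - [0.2, 2, 0, 0, 0, 0, -1]
    - [0.4, 4, 0, 0, 0, 0, -1]
    - [0.6, 6, 0, 0, 0, 0, -1]
    - [0.8, 8, 0, 0, 0, 0, -1]
    - [0.8, 8.6, 0, 0, 0, 0, -1]
    - [0.8, 8.6, 0, 0, 0, 0, -1]

```text
time: 11.65
tcp_pos: [0.5298, 0.1904, 0.204]
orientation: [-3.141, 0.0, 1.479]
ft_force: [-0.1, -1.2, -0.5]
opening: 0.607
grip_force: 63.7
```

arm_command:
  motion:
    - [0, 0, 0, 0, 0, 0, 1]
    - [0, 0, 0, 0, 0, 0, 1]
    - [0, 0, 0, 0, 0, 0, 1]
    - [0, 0, 0, 0, 0, 0, 1]
    - [0, 0, 3, 0, 0, 0, 1]
    - [0, 0, 7, 0, 0, 0, 1]
    - [0, -3, 9, 0, 0, 0, 1]
    - [0, -7, 9, 0, 0, 0, 1]

```text
time: 12.45
tcp_pos: [0.5308, 0.1208, 0.2966]
orientation: [3.138, -0.002, 1.481]
ft_force: [1.0, -0.7, -1.4]
opening: 0.995
grip_force: 0.0
```

arm_command:
  motion:
    - [0, -4, 0, 0, 0, 3, 1]
    - [-0.1, -8, 0, 0, 0, 6, 1]
    - [-0.2, -12, 0, 0, 0, 10.2, 1]
    - [-0.3, -16, 0, 0, 0, 10.2, 1]
    - [-0.5, -20, 0, 0, 0, 10.2, 1]
    - [-0.5, -24, 0, 0, 0, 10.2, 1]
    - [-0.5, -28, 0, 0, 0, 10.2, 1]
    - [-0.5, -32, 0, 0, 0, 10.2, 1]

```text
time: 13.25
tcp_pos: [0.5246, -0.2016, 0.2942]
orientation: [3.141, -0.0, 1.656]
ft_force: [1.1, 0.1, 0.2]
opening: 0.999
grip_force: 0.0
```

arm_command:
  motion:
    - [0, -4, -2, 0, 0, 0, 1]
    - [0, -8, -5, 0, 0, 0, 1]
    - [0, -8.8, -8, 0, 0, 0, 1]
    - [0, -8.8, -8, 0, 0, 0, 1]
    - [0, -8.8, -8, 0, 0, 0, 1]

```text
time: 13.75
tcp_pos: [0.5249, -0.2876, 0.2144]
orientation: [-3.141, -0.0, 1.656]
ft_force: [0.2, -0.5, 0.9]
opening: 1.001
grip_force: 0.0
```

```bash
python3 - <<'E'
from m import *
b,d=grab('scene','scene3');P=cloud('scene',d)
print(r.get_obs()['tcp_pos'],r.get_obs()['orientation'])
X,Y,Z=P[...,0],P[...,1],P[...,2]
for lo,hi,n in((.125,.205,'med'),(.2,.235,'lar')):
    Q=P[(d>0)&(Z>.163)&(Z<.2)&(Y>lo)&(Y<hi)&(abs(X-.53)<.06)];print(n,np.percentile(Q[:,1],[1,10,50,90,99]),Q[:,2].max(),len(Q))
cv2.imwrite('pics/c3.png',cv2.resize(b[100:380,220:500],(600,600))[:,:,::-1])
E
```

```text
[ 0.52544365 -0.28726287  0.21523476] [3.14082485e+00 8.04857868e-05 1.65663571e+00]
med [0.17610319 0.17911453 0.19014959 0.20085399 0.20319622] 0.1762711635576052 354
lar [0.20030286 0.20684    0.22103014 0.23209082 0.23471994] 0.18130359534758578 528
```

View pics/c3.png

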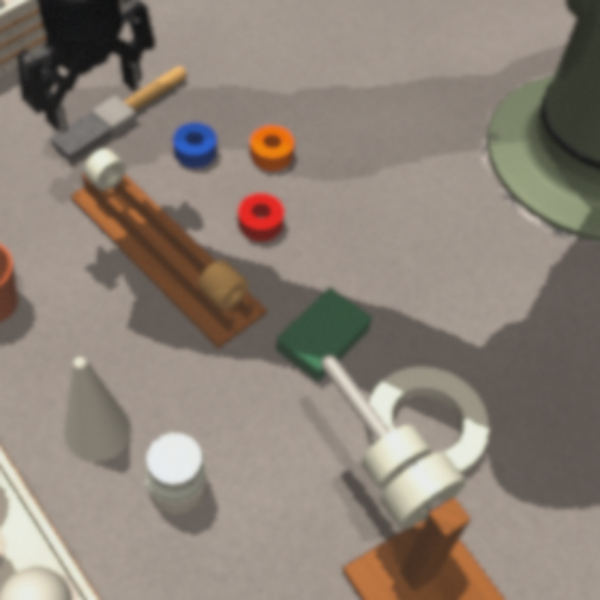

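Large and medium are both on the rod in order (crop 415,490 and 397,455). The small ring (103,168) is next.

arm_command:
  motion:
    - [0, 0, -4, 0, 0, 0, 1]
    - [0, 0, -8, 0, 0, 0, 1]
    - [0, 0, -10.6, 0, 0, 0, 1]
    - [0, 0, -10.6, 0, 0, 0, 1]
    - [0, 0, -10.6, 0, 0, 0, 1]

```text
time: 14.3
tcp_pos: [0.5259, -0.2876, 0.1099]
orientation: [3.14, 0.001, 1.657]
ft_force: [0.4, -0.4, 1.1]
opening: 1.001
grip_force: 0.0
```

arm_command:
  motion:
    - [0, 0, 0, 0, 0, 0, -1]
    - [0, 0, 0, 0, 0, 0, -1]
    - [0, 0, 0, 0, 0, 0, -1]
    - [0, 0, 0, 0, 0, 0, -1]
    - [0, 0, 0, 0, 0, 0, -1]
    - [0, 0, 0, 0, 0, 0, -1]
    - [0, 0, 0, 0, 0, 0, -1]
    - [0, 0, 0, 0, 0, 0, -1]

```text
time: 15.1
tcp_pos: [0.5255, -0.2879, 0.1091]
orientation: [3.14, 0.0, 1.656]
ft_force: [-1.4, 2.3, 10.7]
opening: 0.466
grip_force: 60.0
```

arm_command:
  motion:
    - [0, 0, 3, 0, 0, 0, -1]
    - [0, 0, 6.5, 0, 0, 0, -1]
    - [0, 1, 9.5, 0, 0, -2, -1]
    - [-0.2, 5, 9.5, 0, 0, -6, -1]
    - [-0.4, 9, 9.5, 0, 0, -10.2, -1]
    - [-0.6, 13, 9.5, 0, 0, -10.2, -1]
    - [-0.8, 17, 9.5, 0, 0, -10.2, -1]
    - [-0.9, 21, 9.5, 0, 0, -10.2, -1]

```text
time: 15.9
tcp_pos: [0.5157, -0.0762, 0.2035]
orientation: [3.141, -0.0, 1.478]
ft_force: [1.5, 0.2, -0.7]
opening: 0.47
grip_force: 61.1
```

arm_command:
  motion:
    - [0, 4, 0, 0, 0, 0, -1]
    - [0, 8, 0, 0, 0, 0, -1]
    - [0, 12, 0, 0, 0, 0, -1]
    - [0, 12, 0, 0, 0, 0, -1]
    - [0, 12, 0, 0, 0, 0, -1]

```text
time: 16.4
tcp_pos: [0.516, 0.0429, 0.2033]
orientation: [3.141, -0.0, 1.48]
ft_force: [0.5, -0.4, -0.3]
opening: 0.469
grip_force: 61.1
```

arm_command:
  motion:
    - [0.1, 1, 0.1, 0, 0, 0, -1]
    - [0.2, 2, 0.1, 0, 0, 0, -1]
    - [0.3, 3, 0.1, 0, 0, 0, -1]
    - [0.4, 4, 0.1, 0, 0, 0, -1]
    - [0.5, 5, 0.1, 0, 0, 0, -1]
    - [0.6, 6, 0.1, 0, 0, 0, -1]
    - [0.6, 6, 0.1, 0, 0, 0, -1]

```text
time: 17.1
tcp_pos: [0.522, 0.1038, 0.2039]
orientation: [-3.141, -0.0, 1.48]
ft_force: [-0.3, -0.0, -0.5]
opening: 0.471
grip_force: 61.1
```

arm_command:
  motion:
    - [0.2, 2, 0, 0, 0, 0, -1]
    - [0.4, 4, 0, 0, 0, 0, -1]
    - [0.5, 5.6, 0, 0, 0, 0, -1]
    - [0.5, 5.6, 0, 0, 0, 0, -1]
    - [0.5, 5.6, 0, 0, 0, 0, -1]

```text
time: 17.6
tcp_pos: [0.5269, 0.1579, 0.2041]
orientation: [-3.142, 0.0, 1.478]
ft_force: [0.2, -0.3, 0.2]
opening: 0.466
grip_force: 61.1
```

arm_command:
  motion:
    - [0, 0, 0, 0, 0, 0, 1]
    - [0, 0, 0, 0, 0, 0, 1]
    - [0, 0, 0, 0, 0, 0, 1]
    - [0, 0, 0, 0, 0, 0, 1]
    - [0, 0, 0, 0, 0, 0, 1]
    - [0, 0, 4, 0, 0, 0, 1]
    - [0, 0, 8, 0, 0, 0, 1]
    - [0, -4, 9, 0, 0, 0, 1]

```text
time: 18.4
tcp_pos: [0.5281, 0.122, 0.297]
orientation: [3.138, -0.003, 1.484]
ft_force: [1.1, -1.1, -0.4]
opening: 0.997
grip_force: 0.0
```

arm_command:
  motion:
    - [-0.3, -4, 0, 0, 0, 5, 1]
    - [-0.8, -8, 0, 0, 0, 10.2, 1]
    - [-1.2, -12, 0, 0, 0, 10.2, 1]
    - [-1.6, -16, 0, 0, 0, 10.2, 1]
    - [-1.9, -20.4, -2, 0, 0, 10.2, 1]
    - [-1.9, -20.4, -6, 0, 0, 10.2, 1]
    - [-1.9, -20.4, -8, 0, 0, 10.2, 1]
    - [-1.9, -20.4, -8, 0, 0, 10.2, 1]

```text
time: 19.2
tcp_pos: [0.5069, -0.0861, 0.2121]
orientation: [-3.138, -0.0, 1.655]
ft_force: [0.2, 0.9, 0.5]
opening: 0.995
grip_force: 0.0
```

```bash
python3 - <<'E'
from m import *
b,d=grab('scene','scene4');P=cloud('scene',d)
print(r.get_obs()['tcp_pos'],r.get_obs()['orientation'])
X,Y,Z=P[...,0],P[...,1],P[...,2]
Q=P[(d>0)&(Z>.05)&(Z<.09)&(Y>-.13)&(Y<-.04)&(abs(X-.51)<.04)];print('cap',np.percentile(Q,[2,50,98],axis=0).round(4),len(Q))
for lo,hi,n in((.12,.173,'small'),):
    Q=P[(d>0)&(Z>.158)&(Z<.2)&(Y>lo)&(Y<hi)&(abs(X-.53)<.06)];print(n,np.percentile(Q[:,1],[1,10,50,90,99]),Q[:,2].max(),len(Q))
Q=P[(d>0)&(Z>.14)&(Z<.17)&(Y>.078)&(Y<.14)&(abs(X-.525)<.03)];c,a=line(Q);print('rod',c.round(4),a.round(3))
cv2.imwrite('pics/c4.png',cv2.resize(b[180:380,280:480],(600,600))[:,:,::-1])
E
```

```text
[ 0.50763898 -0.08608056  0.21373883] [-3.13976334e+00  1.42766065e-04  1.65549230e+00]
cap [[ 0.4924 -0.1001  0.0518]
 [ 0.5152 -0.0798  0.0697]
 [ 0.5291 -0.0649  0.076 ]] 305
small [0.13193572 0.14559715 0.1561294  0.16630612 0.16824068] 0.16979979305512882 264
rod [0.526  0.1135 0.1554] [ 0.093  0.996 -0.003]
```

View pics/c4.png

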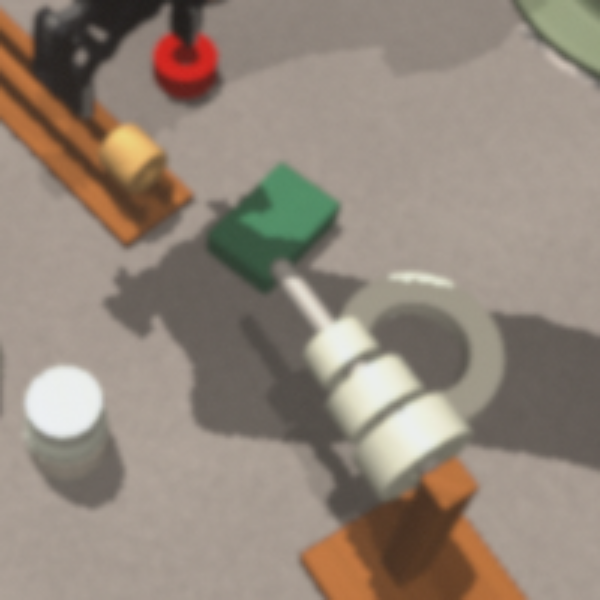

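All three rings hang in order on the rod (crop 340,350; 375,395; 410,445). The cap (132,157) is under the gripper, so I grasp it.

arm_command:
  motion:
    - [0.05, 0, -4, 0, 0, 0, 1]
    - [0.05, 0, -8, 0, 0, 0, 1]
    - [0.05, 0, -10.4, 0, 0, 0, 1]
    - [0.05, 0, -10.4, 0, 0, 0, 1]
    - [0.05, 0, -10.4, 0, 0, 0, 1]

```text
time: 19.75
tcp_pos: [0.5092, -0.086, 0.1116]
orientation: [3.14, 0.0, 1.656]
ft_force: [0.7, -0.3, 0.4]
opening: 0.998
grip_force: 0.0
```

arm_command:
  motion:
    - [0, 0, 0, 0, 0, 0, -1]
    - [0, 0, 0, 0, 0, 0, -1]
    - [0, 0, 0, 0, 0, 0, -1]
    - [0, 0, 0, 0, 0, 0, -1]
    - [0, 0, 0, 0, 0, 0, -1]
    - [0, 0, 0, 0, 0, 0, -1]
    - [0, 0, 0, 0, 0, 0, -1]
    - [0, 0, 0, 0, 0, 0, -1]

```text
time: 20.55
tcp_pos: [0.5089, -0.0857, 0.111]
orientation: [3.14, -0.0, 1.656]
ft_force: [-2.2, 2.3, 12.5]
opening: 0.447
grip_force: 58.6
```

arm_command:
  motion:
    - [0, 0, 4, 0, 0, 0, -1]
    - [0, 0, 8, 0, 0, -2, -1]
    - [0.2, 3, 9.6, 0, 0, -6, -1]
    - [0.5, 7, 9.6, 0, 0, -10.2, -1]
    - [0.7, 10, 9.6, 0, 0, -10.2, -1]
    - [0.8, 12, 9.6, 0, 0, -10.2, -1]
    - [0.8, 12, 9.6, 0, 0, -10.2, -1]
    - [0.8, 12, 9.6, 0, 0, -10.2, -1]

```text
time: 21.35
tcp_pos: [0.5164, 0.0343, 0.2063]
orientation: [3.141, 0.0, 1.479]
ft_force: [-0.1, -0.6, -0.5]
opening: 0.444
grip_force: 61.5
```

```bash
python3 - <<'E'
from m import *
b,d=grab('scene','scene5');P=cloud('scene',d)
print(r.get_obs()['tcp_pos'],r.get_obs()['orientation'])
cv2.imwrite('pics/c5.png',cv2.resize(b[220:320,320:440],(800,667))[:600,:,::-1])
E
```

```text
[0.5164172  0.03362821 0.20632325] [3.14143202e+00 1.88515959e-04 1.47762711e+00]
```

View pics/c5.png

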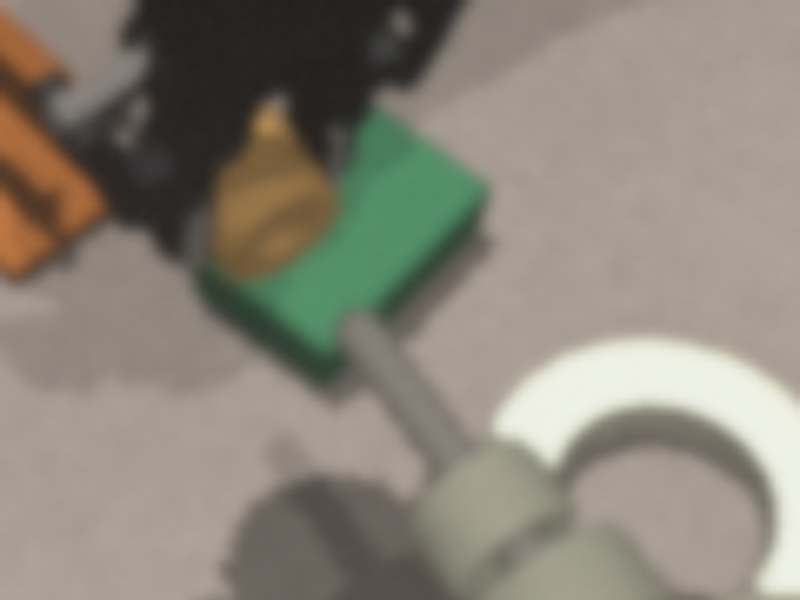

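Mouth hole at about crop (284,237), with the rod line extended passing about 1 px up and right of it, so I trim x by about −1 mm and advance slowly.

arm_command:
  motion:
    - [0, 1, 0, 0, 0, 0, -1]
    - [0.1, 2, 0, 0, 0, 0, -1]
    - [0.2, 3, 0, 0, 0, 0, -1]
    - [0.25, 3.5, 0, 0, 0, 0, -1]
    - [0.3, 4, 0, 0, 0, 0, -1]
    - [0.35, 4.5, 0, 0, 0, 0, -1]
    - [0.35, 4.5, 0, 0, 0, 0, -1]

```text
time: 22.1
tcp_pos: [0.5201, 0.0798, 0.2061]
orientation: [3.142, -0.0, 1.479]
ft_force: [0.0, -0.3, 1.0]
opening: 0.443
grip_force: 61.5
```

arm_command:
  motion:
    - [0.05, 0.5, 0, 0, 0, 0, -1]
    - [0.1, 1, 0, 0, 0, 0, -1]
    - [0.1, 1.2, 0, 0, 0, 0, -1]
    - [0.1, 1.4, 0, 0, 0, 0, -1]
    - [0.1, 1.4, 0, 0, 0, 0, -1]

```text
time: 22.6
tcp_pos: [0.521, 0.0928, 0.2061]
orientation: [3.141, 0.001, 1.478]
ft_force: [0.8, -2.9, -0.4]
opening: 0.446
grip_force: 61.6
```

arm_command:
  motion:
    - [0, 0.1, 0, 0, 0, 0, -1]
    - [0, 0.2, 0, 0, 0, 0, -1]
    - [0, 0.2, 0, 0, 0, 0, -1]

```text
time: 22.9
tcp_pos: [0.521, 0.0932, 0.2061]
orientation: [3.141, 0.002, 1.476]
ft_force: [1.8, -12.8, -0.9]
opening: 0.44
grip_force: 61.5
```

Firm axial stop where predicted (y ≈ 0.093), so the cap is home. I relieve the push, release and lift.

arm_command:
  motion:
    - [0, -0.15, 0, 0, 0, 0, -1]
    - [0, -0.15, -0.1, 0, 0, 0, -1]
    - [0, -0.15, -0.1, 0, 0, 0, 1]
    - [0, -0.15, -0.1, 0, 0, 0, 1]
    - [0, -0.15, -0.1, 0, 0, 0, 1]
    - [0, -0.15, -0.1, 0, 0, 0, 1]
    - [0, -0.15, -0.1, 0, 0, 0, 1]
    - [0, -0.15, 3, 0, 0, 0, 1]

```text
time: 23.7
tcp_pos: [0.5198, 0.0938, 0.2341]
orientation: [-3.137, 0.002, 1.478]
ft_force: [-0.3, 0.5, 0.8]
opening: 0.999
grip_force: 0.0
```

arm_command:
  motion:
    - [0, 0, 4, 0, 0, 0, 1]
    - [0, 0, 8, 0, 0, 0, 1]
    - [0, -5, 10, 0, 0, 0, 1]
    - [0, -10, 10, 0, 0, 0, 1]
    - [0, -15, 10, 0, 0, 0, 1]
    - [0, -20, 10, 0, 0, 0, 1]
    - [0, -20, 10, 0, 0, 0, 1]
    - [0, -20, 10, 0, 0, 0, 1]

```text
time: 24.5
tcp_pos: [0.5207, -0.1078, 0.3362]
orientation: [3.142, 0.0, 1.475]
ft_force: [0.5, 1.4, 0.6]
opening: 0.998
grip_force: 0.0
```

```bash
python3 - <<'E'
from m import *
b,d=grab('scene','scene6');P=cloud('scene',d)
X,Y,Z=P[...,0],P[...,1],P[...,2]
Q=P[(d>0)&(Z>.14)&(Z<.2)&(Y>.04)&(Y<.128)&(abs(X-.525)<.04)]
for y in np.arange(.06,.128,.006):
    s=Q[abs(Q[:,1]-y-.003)<.003]
    if len(s)>3:print(round(y,3),len(s),s[:,2].max().round(4))
cv2.imwrite('pics/c6.png',cv2.resize(b[220:380,300:500],(750,600))[:,:,::-1])
E
```

```text
0.072 21 0.1692
0.078 62 0.1705
0.084 68 0.1699
0.09 64 0.1696
0.096 70 0.1702
0.102 67 0.1708
0.108 114 0.1707
0.114 24 0.159
0.12 23 0.1582
0.126 11 0.1596
```

View pics/c6.png

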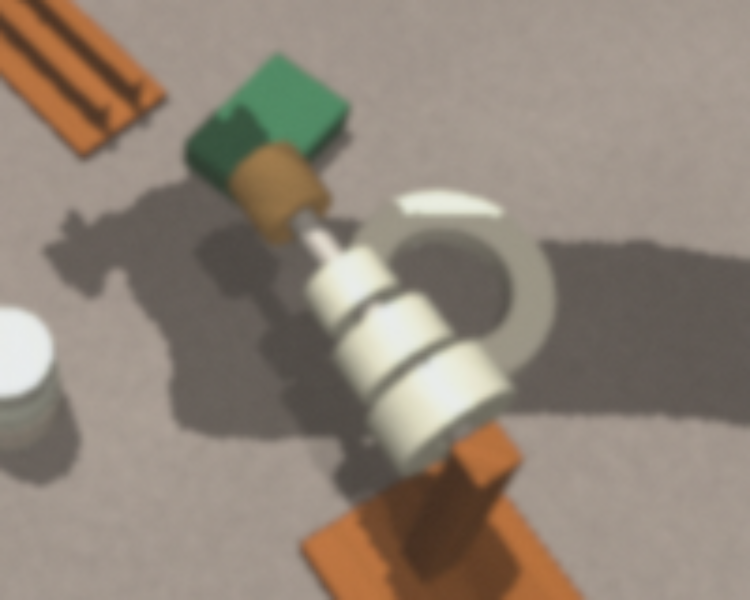

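The cap (280,190) sits level on the rod end. Its mouth is at y ≈ 0.113, about 28 mm past the tip, so it is home. The rings are in order and everything else is in place.

```bash
python3 -c "
from workcell import r
print(r.sign_off())"
```

```text
the job is handed in; nothing more can be done
None
```

The three rings are on the rod in order (largest, middle, smallest from the post outward), the cap is pushed home on the end, everything is released, and the job was handed in at about 25 s; the sign-off returned no verdict.

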